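Check the stall scale's stop clearance under load

ROBOT

A 6-joint arm with a two-finger parallel gripper is mounted at the origin on the work surface. World frame = base frame: x ahead of the robot, y to its left, z up, the work surface at z = 0. Lengths are in m, angles in rad, forces in N, time in s.
With the tool pointing down it reaches from about 0.3 to 0.75 m from the base axis. Payload 8.5 kg.
Tool frame: the origin (TCP) lies at the very end of the fingers, on their centre line; the grasp point (between the pads) lies 19 mm behind it; z points along the fingers, y is the line along which they close (so a half turn about z gives the same grasp; the last joint's range is limited). The gripper opens to 85 mm and grips with 20 to 120 N. Pads are 22 mm wide; open, the fingers measure 114 mm over their backs; the gripper's body (76 mm by 85 mm) begins 54 mm behind the grasp point. The pads swing forward as they close: fully open they stand 13 mm farther back than shut.
Start: joints at [0.901, 0.381, 1.297, -0, 1.464, -0.215], TCP at [0.242, 0.494, 0.209] pointing down, gripper open.
Joint ranges: [-3.11, 3.11], [-0.89, 2.33], [0.22, 2.48], [-1.42, 4.56], [0.17, 2.85], [-2.88, 2.88]. Speed limits (rad/s): [2.39, 2.39, 3.14, 3.14, 3.14, 3.14].

INTERFACE

Orientations are given as a unit quaternion [w, x, y, z].
In Python, from workcell import bot gives the robot as it stands.
- The arm moves only by the tool servo_tool, never from a script. Its argument "steps" is one flat list of numbers, 5 for each row, row after row: the shift along the tool's x, y, z in units of 200 mm (1.0 is 200 mm), then the turn about the tool's z in units of 180 degrees (1.0 is 180 degrees), then the opening in per cent of the stroke, from 0 (shut) to 100 (fully open). A call has 1 to 12 rows; each row is the pose to reach, as a shift and turn from the pose commanded when the call began, along the tool's axes at that moment, turning the shorter way round; what a row does not reach only later rows make up. A row lasts 1/8 s, in which the tool goes at most 62.5 mm and 10.7 degrees, less where a joint would pass 70% of its speed; a pose out of reach is approached as far as the arm can. A call with a number of a shift or a turn outside -1 to 1 is refused whole. A call with a gripper value outside its range is refused whole. The fingers move at their own pace and stop on an object; "grip_force" is the grip in N (left out, the last holds). Time passes only in rows, so rows that repeat a pose let the fingers close. It gives the time, the measured TCP pose, the force, the opening and the grip force at its end, in the units of the state.
- bot.get_obs(): the state, without advancing time (a new reading comes with each control period).
- bot.read_camera(name): name is "scene" or "side" or "wrist"; returns the picture (400x640x3 uint8, red, green, blue); there is no depth.
- bot.camera_model(name): a dict with "fx", "fy", "cx", "cy" (pixels), "rvec" (rotation vector, rad) and "tvec" (3), from world to camera coordinates, as OpenCV has them; the wrist camera has in their place "tool_from_camera" (4x4, takes a point from camera to tool coordinates, whose origin is the TCP and whose axes are the flange's). Camera axes: x right, y down, z forward; pixel columns grow to the right and rows downward; lengths in m; the calibration is good to about 2 mm. A picture is of the moment at which its call begins: read the wrist's pose just before it. camera_model takes no time and is no camera call.
- bot.finish_job(): hands the job in; it is judged then, once.
The state is a dict: "clock": time; "qpos": joint angles; "joint_vel": joint speeds; "joint_efforts": joint torques, N m; "position": TCP position; "eef_rot": TCP orientation; "force": force on the tool from outside, world axes, zero at the start; "moment": the same for the moment, N m; "grip_width": opening from 0.0 (shut) to 1.0 (fully open); "grip_force": force on a finger pad.
Only numpy, scipy, OpenCV 4.12 (cv2) and the standard library are available. Lean on these libraries where they do the work, as an engineer would, in place of code of your own. Each camera call takes 0.05 s, during which the arm holds its last target. There are 200 camera calls.

TASK

Check the fruit stall's dial scale: stand the larger of the two steel check weights gently in the middle of the pan, then slide the flat steel gauge blade into the fork at the scale's side, under the pan's arm, until its wooden handle butts against the fork, and leave it lying there. Do not drive the pan down onto its stop, and leave the other things on the counter where they are.

Things in the scene. Friction and masses are not known exactly. Their poses are not given: they have to be found in the camera images.
- scale: Spring dial scale with a round dial on its front (-x) and back (+x), fixed to the counter; white housing 190 x 180 mm, 150 mm high, a round pan above it. Origin: centre of its underside on the counter; z up. The fork is on its -y side.
- fork (a point): Mouth of the steel fork on the scale's -y side: the point on the fork's flat floor, at its outer end, midway between its two upright cheeks, 160 mm above the counter. Fixed, with the scale's axes: the blade goes in level along +y. The slot runs 80 mm in, 34 mm wide; cheeks 6 mm thick, 21 mm high. The fork's outer end is 30 mm outside the pan's rim.
- pan_arm (a point): Outer end of the pan's dark steel arm, mid-width on its underside: the roof of the fork's slot, 22 mm wide, 12 mm high, ending 2 mm inside the fork's mouth. Moves with the pan: 15 mm above the fork's floor with the pan empty, 10 mm under the larger weight.
- pan_centre (a point): Centre of the pan's flat upper surface, moving with the pan; 201 mm above the counter when empty. The pan is a round steel dish, 210 mm over its rim, which stands 5 mm above its flat floor of 190 mm; a bead of 36 mm radius is pressed round its middle. The pan does not tilt or turn.
- pan (a joint): How far the pan has sunk, m: 0 empty, about 0.005 under the larger weight (980 N/m spring), 0.015 when its arm is down on its stop, the fork's floor.
- gauge: Clearance gauge lying flat on the counter, about 165 g: dark wooden handle 70 long, 42 wide, 26 mm high, and a steel blade 100 long, 26 wide, 6 mm thick (last 10 mm 18 wide, 4 thick), flush with the handle's underside. Origin: centre of the handle's underside; x along the blade, tip at +135 mm; z up. It balances at about +60 mm, so fully in the fork it lies there by itself.
- gauge_shoulder (a point): Point on the gauge's underside where blade leaves handle, 35 mm from the gauge's origin along its x. With the handle butting against the fork this point lies at point fork.
- weight: The larger check weight, 500 g: upright steel cylinder 44 mm across and 44 mm high with a knob 24 mm across on top, 66 mm high in all. Origin: centre of its underside.
- weight_small: The smaller check weight, 200 g, 31 mm across and 50 mm high in all; not needed. Origin: centre of its underside. The two weights may stand in either place, left or right of the scale.
- orange: A loose orange 76 mm across; not needed.
- pear: A loose pear 70 mm across, 106 mm high; not needed.
- screwdriver: A loose screwdriver 190 mm long; not needed.

How it is judged:
By the outcome, as a careful person would: the job done as asked, in the order asked, and still so for the second after the job is handed in, with the robot touching nothing.
It also fails if it takes over 64 s, if anything falls off the work surface, if the arm or the gripper's body presses on something with over 40 N, if the wrist force passes 120 N, or if a joint passes its speed limit or range.

## Working session

There is one attempt and no reset: what is moved stays moved. The work goes in short steps, Python scripts to look and compute and a tool call to move; the robot and the scene stay as the last step left them, time stands still between calls to the robot, and variables do not carry over. Pictures are saved under pics/ and viewed, at most 10 in all, crops included, and the job is handed in when it is done.

Besides the shell and the picture viewer there is one more tool, called after "Call:" by a JSON object that holds its "op" and its "data", one argument or row to a line. servo_tool: Moves the arm, as the interface text tells. Shifts and turns lie within -1 to 1; 1 stands for 200 mm of shift or 180 degrees of turn. Its arguments: {"type":"object","properties":{"steps":{"type":"array","items":{"type":"number"}},"grip_force":{"type":"number"}},"required":["steps"]}

```bash
ls; mkdir -p pics; cat > h.py <<'E'
import numpy as np, cv2
from workcell import bot
from scipy.spatial.transform import Rotation as R
def Rq(q): return R.from_quat([q[1],q[2],q[3],q[0]]).as_matrix()
def cam(name, obs=None):
    m=bot.camera_model(name); K=np.array([[m['fx'],0,m['cx']],[0,m['fy'],m['cy']],[0,0,1]])
    if 'rvec' in m:
        Rc=cv2.Rodrigues(np.array(m['rvec'],float))[0]; t=np.array(m['tvec']).ravel()
        return K,Rc,t
    o=obs or bot.get_obs(); T=np.eye(4); T[:3,:3]=Rq(o['eef_rot']); T[:3,3]=o['position']
    W=np.linalg.inv(T@np.array(m['tool_from_camera'])); return K,W[:3,:3],W[:3,3]
def ray(c,uv):
    K,Rc,t=c; d=Rc.T@np.linalg.inv(K)@np.array([uv[0],uv[1],1.]); return -Rc.T@t, d/np.linalg.norm(d)
def onz(c,uv,z):
    o,d=ray(c,uv); return o+d*(z-o[2])/d[2]
def proj(c,P):
    K,Rc,t=c; p=K@(Rc@np.asarray(P,float)+t); return p[:2]/p[2]
def snap(name,fn):
    o=bot.get_obs(); im=bot.read_camera(name); cv2.imwrite('pics/'+fn,im[:,:,::-1]); return im,cam(name,o)
E
python3 - <<'E'
from h import *
for n in ['scene','side','wrist']:
    im,c=snap(n,n+'0.png'); print(n,(-c[1].T@c[2]).round(3),c[1][2].round(2))
print(bot.get_obs())
a=cv2.imread('pics/scene0.png');b=cv2.imread('pics/side0.png')
E
```

```text
pics
scene [1.167 0.017 0.906] [-0.58 -0.03 -0.82]
side [ 0.066 -0.567  0.644] [ 0.59  0.6  -0.54]
wrist [0.18  0.523 0.372] [ 0.24 -0.12 -0.96]
{'clock': 0.15, 'qpos': array([ 9.00687907e-01,  3.81080947e-01,  1.29803067e+00,  5.19522769e-06,
        1.46362785e+00, -2.15289143e-01]), 'joint_vel': array([-1.12635242e-03,  2.86397276e-04, -4.36216678e-03,  3.10251809e-05,
        3.29820868e-04, -2.65186232e-05]), 'joint_efforts': array([ 2.80768392e-03, -4.48622668e+01, -2.31344640e+01, -9.05289949e-05,
        3.76582975e-03,  4.93382504e-05]), 'position': array([0.24145295, 0.49389082, 0.20805119]), 'eef_rot': array([-2.47969152e-04,  2.25454849e-01,  9.74253449e-01, -5.17022917e-04]), 'force': array([-0.11778559, -0.37182801, -0.23964649]), 'moment': array([ 0.0232406 , -0.00877579,  0.00597384]), 'grip_force': 0.0, 'grip_width': 1.0025123693776097}
```

View pics/scene0.png

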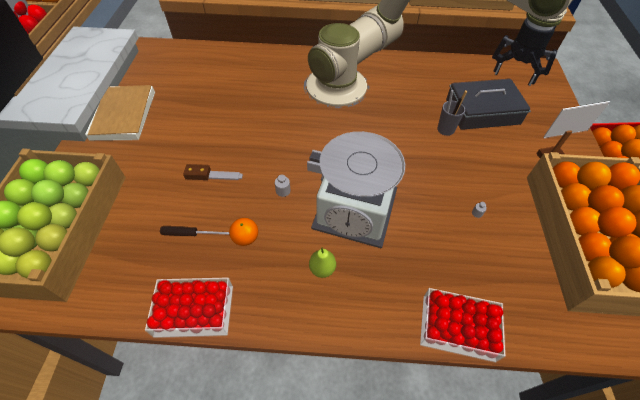

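View pics/side0.png

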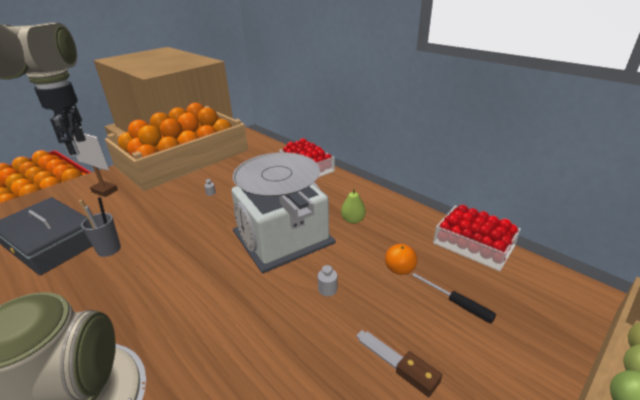

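The scene view shows the large weight at (283,185), the gauge handle at (197,172) with its tip at (242,176), the pan at (362,163), the fork at (316,162) and the small weight at (480,209). In the side view, the large weight is at (327,281), the gauge handle at (418,372) and the fork at (300,205).

```bash
python3 - <<'E'
from h import *
def big(m): 
    cs,_=cv2.findContours(m.astype(np.uint8),cv2.RETR_EXTERNAL,cv2.CHAIN_APPROX_NONE); return max(cs,key=cv2.contourArea)[:,0,:].astype(float)
def roi(m,x0,y0,x1,y1):
    r=np.zeros_like(m); r[y0:y1,x0:x1]=m[y0:y1,x0:x1]; return r
I={n:cv2.imread(f'pics/{n}0.png') for n in('scene','side')}; C={n:cam(n) for n in I}
H={n:cv2.cvtColor(I[n],cv2.COLOR_BGR2HSV) for n in I}
grey={n:(H[n][...,1]<60)&(H[n][...,2]>60) for n in I}
def tri(a,b):
    o1,d1=ray(C['scene'],a);o2,d2=ray(C['side'],b)
    s=np.linalg.lstsq(np.c_[d1,-d2],o2-o1,rcond=None)[0]; p=o1+s[0]*d1;q=o2+s[1]*d2; return (p+q)/2,np.linalg.norm(p-q)
def cen(c): M=cv2.moments(c.astype(np.float32)); return M['m10']/M['m00'],M['m01']/M['m00']
for nm,r1,r2 in [('big',(268,168,298,202),(310,258,345,302)),('small',(468,195,494,222),(200,174,220,200))]:
    a=big(roi(grey['scene'],*r1));b=big(roi(grey['side'],*r2)); print(nm,cen(a),cen(b),a.min(0),a.max(0),b.min(0),b.max(0),tri(cen(a),cen(b)))
    print(' silhouette widths px',np.ptp(a,axis=0),np.ptp(b,axis=0))
# gauge
for n,rb,rh in [('scene',(205,162,250,185),(178,158,216,188)),('side',(350,325,412,372),(390,345,448,396))]:
    bl=big(roi(grey[n],*rb)); P=np.array([onz(C[n],p,0.006)[:2] for p in bl]).astype(np.float32); print(n,'blade',cv2.minAreaRect(P*1000))
    dark=(H[n][...,2]<110)
    hd=big(roi(dark,*rh)); P=np.array([onz(C[n],p,0.02)[:2] for p in hd]).astype(np.float32); print(n,'handle',cv2.minAreaRect(P*1000))
# pan
from scipy.optimize import least_squares
for n,r in [('scene',(300,125,415,200)),('side',(225,148,325,200))]:
    m=roi(grey[n],*r); c=big(m); P=np.array([onz(C[n],p,0.206)[:2] for p in c])
    f=lambda q:np.hypot(P[:,0]-q[0],P[:,1]-q[1])-0.105
    s=least_squares(f,P.mean(0),loss='soft_l1',f_scale=0.001); print(n,'pan',s.x,np.median(abs(s.fun)))
for n,pts in [('scene',[(313,229),(383,244)]),('side',[(265,263),(334,238),(236,238)])]:
    for p in pts: print(n,onz(C[n],p,0.0).round(4))
print('fork',onz(C['scene'],(311,162),0.17),onz(C['side'],(303,216),0.16))
cv2.imwrite('pics/s1.png',np.hstack([cv2.resize(I['scene'][110:260,270:420],(400,400),interpolation=2),cv2.resize(I['side'][140:270,220:350],(400,400),interpolation=2)]))
E
```

```text
big (282.1266094420601, 185.3226037195994) (327.04152884968755, 280.70121278941565) [275. 175.] [289. 195.] [318. 265.] [336. 295.] (array([ 0.49859538, -0.13524585,  0.02721345]), np.float64(0.0015251036301007685))
 silhouette widths px [14. 20.] [18. 30.]
small (479.18936446173797, 209.17250324254212) (209.24046434494193, 187.27197346600332) [473. 202.] [485. 216.] [205. 179.] [214. 194.] (array([0.53564124, 0.42935456, 0.02148955]), np.float64(0.0016673232687582234))
 silhouette widths px [12. 14.] [ 9. 15.]
scene blade ((457.1305847167969, -316.3920593261719), (28.48167610168457, 101.19524383544922), 1.1277052164077759)
scene handle ((462.8439636230469, -397.57000732421875), (58.473838806152344, 81.79606628417969), 0.4114779829978943)
side blade ((455.6573181152344, -312.84564208984375), (29.02326011657715, 97.2726821899414), 1.4915881156921387)
side handle ((455.3419189453125, -400.48944091796875), (54.427879333496094, 72.92285919189453), 1.1246275901794434)
scene pan [0.5565031  0.07337566] 0.006467030719308861
side pan [0.53927485 0.06447208] 0.010928248836277049
scene [ 0.6236 -0.0357  0.    ]
scene [0.6566 0.1573 0.    ]
side [0.4538 0.0383 0.    ]
side [ 0.6435 -0.0187  0.    ]
side [0.4602 0.1744 0.    ]
fork [ 0.52729567 -0.04728585  0.17      ] [ 0.50881524 -0.05282335  0.16      ]
```

View pics/s1.png

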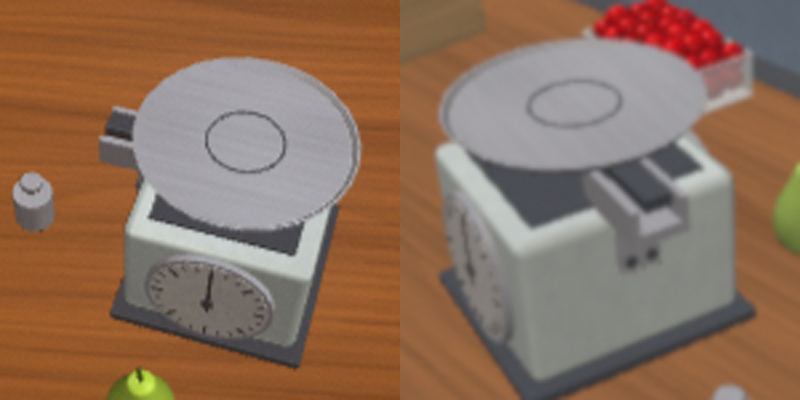

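```bash
cat >> h.py <<'E'
def rows(target,yaw_deg,obs=None):
    "shift (units of 200mm) and turn (units of 180deg) in the current tool frame; yaw = world heading of tool x"
    o=obs or bot.get_obs(); Rt=Rq(o['eef_rot']); s=Rt.T@(np.array(target)-o['position'])/0.2
    y0=np.degrees(np.arctan2(Rt[1,0],Rt[0,0])); d=(yaw_deg-y0+180)%360-180
    print('shift',s.round(4),'turn',round(-d/180,4),'yaw0',round(y0,2),'pos',o['position'].round(4),'q6',round(o['qpos'][5],2),'t',o['clock'])
E
python3 - <<'E'
from h import *
S,D=cam('scene'),cam('side'); W=bot.camera_model('wrist'); print('fx wrist',W['fx'])
print('pan',onz(S,(362.2,162.9),.2015),onz(D,(276.5,173.5),.2015))
s=lambda x,y:(270+x*.375,110+y*.375); d=lambda x,y:(220+(x-400)*.325,140+y*.325)
a,b=onz(S,s(113,315),0.0),onz(S,s(297,365),0); print('base front',a,b,np.degrees(np.arctan2(b[1]-a[1],b[0]-a[0])))
a,b=onz(D,d(530,399),0.0),onz(D,d(754,312),0); print('base side',a,b,np.degrees(np.arctan2(b[1]-a[1],b[0]-a[0])))
rows((0.40,0.30,0.32),90); rows((0.45,-0.15,.32),90)
E
```

```text
fx wrist 325.90659038813453
pan [0.54774922 0.08060906 0.2015    ] [0.54619391 0.07908772 0.2015    ]
base front [ 0.62093497 -0.03763282  0.        ] [0.66579265 0.15270637 0.        ] 76.73894821095732
base side [0.43447532 0.02431443 0.        ] [ 0.63504843 -0.03053466  0.        ] -15.294285139602913
shift [-1.1379 -0.5233 -0.5594] turn 0.3552 yaw0 153.94 pos [0.2415 0.4939 0.2081] q6 -0.22 t 0.15
shift [-2.3509 -2.4347 -0.5576] turn 0.3552 yaw0 153.94 pos [0.2415 0.4939 0.2081] q6 -0.22 t 0.15
```

Call:
{"op": "servo_tool", "data": {
  "steps": [0, 0, -0.3, 0, 100, -0.1, -0.1, -0.56, 0.05, 100, -0.3, -0.3, -0.56, 0.11, 100, -0.52, -0.52, -0.56, 0.17, 100, -0.74, -0.74, -0.56, 0.23, 100, -0.95, -0.98, -0.56, 0.29, 100, -0.95, -0.98, -0.56, 0.355, 100]
}}

```text
clock: 1.02
position: [0.3271, 0.2314, 0.3206]
eef_rot: [0.0, 0.704, 0.71, -0.0]
force: [-0.3, -0.3, -0.2]
grip_width: 0.998
grip_force: 0.0
```

```bash
python3 -c "
from h import *
rows((0.45,-0.15,.32),90)"
```

```text
shift [-1.912   0.5978  0.0039] turn 0.0028 yaw0 90.5 pos [0.3271 0.2314 0.3206] q6 0.31 t 1.025
```

Call:
{"op": "servo_tool", "data": {
  "steps": [-0.3, 0.1, 0, 0, 100, -0.6, 0.2, 0, 0, 100, -0.9, 0.28, 0, 0, 100, -1, 0.32, 0, 0, 100]
}}

```text
clock: 1.52
position: [0.3949, 0.0332, 0.3202]
eef_rot: [-0.0, 0.701, 0.713, -0.0]
force: [-0.2, 0.3, 0.1]
grip_width: 1.003
grip_force: 0.0
```

Call:
{"op": "servo_tool", "data": {
  "steps": [-0.3, 0.1, 0, 0, 100, -0.6, 0.2, 0, 0, 100, -0.9, 0.28, 0, 0, 100, -0.9, 0.28, 0, 0, 100, -0.9, 0.28, 0, 0, 100]
}}

```text
clock: 2.15
position: [0.4541, -0.1424, 0.3203]
eef_rot: [-0.0, 0.7, 0.715, 0.0]
force: [0.1, 0.3, -0.1]
grip_width: 1.004
grip_force: 0.0
```

```bash
python3 - <<'E'
from h import *
im,c=snap('wrist','w1.png'); print(bot.get_obs()['position'])
for n,P in dict(weight=(.4986,-.135,.03),gauge=(.456,-.35,.01),fork=(.514,-.051,.16),pan=(.547,.08,.2)).items(): print(n,proj(c,P))
E
```

```text
[ 0.45402129 -0.14186781  0.32062245]
weight [349.27882571 153.93465954]
gauge [315.63510338 283.83784208]
fork [383.13542193  83.4805443 ]
pan [ 453.91095262 -113.15286589]
```

View pics/w1.png

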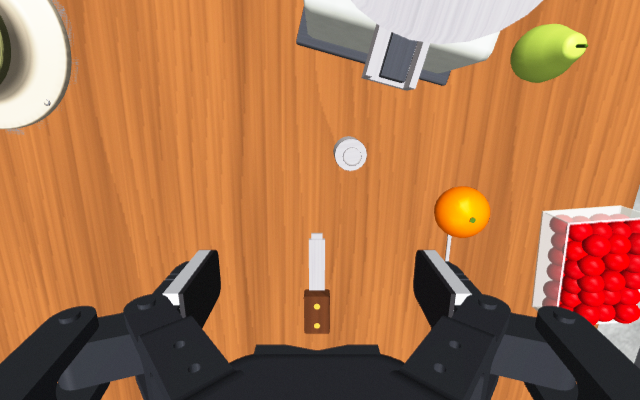

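The wrist view shows the weight at (351,154), the gauge handle at (317,312) with its tip at (317,235), the fork mouth from about (364,77) to (412,88) and the orange at (462,211).

```bash
python3 - <<'E'
from h import *
im=cv2.imread('pics/w1.png'); c=cam('wrist'); h=cv2.cvtColor(im,cv2.COLOR_BGR2HSV); g=cv2.cvtColor(im,cv2.COLOR_BGR2GRAY)
def big(m,x0,y0,x1,y1):
    r=np.zeros(m.shape,np.uint8); r[y0:y1,x0:x1]=m[y0:y1,x0:x1]
    cs,_=cv2.findContours(r,cv2.RETR_EXTERNAL,cv2.CHAIN_APPROX_NONE); return max(cs,key=cv2.contourArea)[:,0,:].astype(np.float32)
grey=(h[...,1]<70)&(h[...,2]>90)
w=big(grey,330,130,375,180); (u,v),r=cv2.minEnclosingCircle(w); print('weight',(u,v),r,onz(c,(u,v),.04))
k=cv2.HoughCircles(cv2.resize(g[130:180,325:375],None,fx=4,fy=4,interpolation=2),cv2.HOUGH_GRADIENT,1,200,param1=80,param2=12,minRadius=25,maxRadius=48)
if k is not None: u,v,r=k[0,0]; u=u/4+325;v=v/4+130; print('knob',u,v,r/4,onz(c,(u,v),.066))
b=big(grey,300,225,335,293); P=np.array([onz(c,p,.006)[:2] for p in b],np.float32)*1000; R0=cv2.minAreaRect(P); print('blade',R0)
q=cv2.boxPoints(R0); print(q)
hd=big((h[...,2]<140)&(h[...,1]>60),300,280,334,337); P=np.array([onz(c,p,.026)[:2] for p in hd],np.float32)*1000; print('handle',cv2.minAreaRect(P))
cr=cv2.resize(im[20:110,340:460],None,fx=6,fy=6,interpolation=2); cv2.imwrite('pics/f1.png',cr)
E
```

```text
weight (349.5, 153.0) 17.356653213500977 [ 0.4979634  -0.13196405  0.04      ]
knob 352.125 156.375 8.375 [ 0.49886534 -0.13286695  0.066     ]
blade ((456.9485168457031, -313.1665954589844), (24.78483009338379, 100.65209197998047), 1.2847613096237183)
[[ 443.43082 -263.13107]
 [ 445.6876  -363.75784]
 [ 470.46622 -363.20212]
 [ 468.20944 -262.57535]]
handle ((458.684326171875, -390.3745422363281), (41.11399459838867, 81.50605773925781), 1.285137414932251)
```

View pics/f1.png

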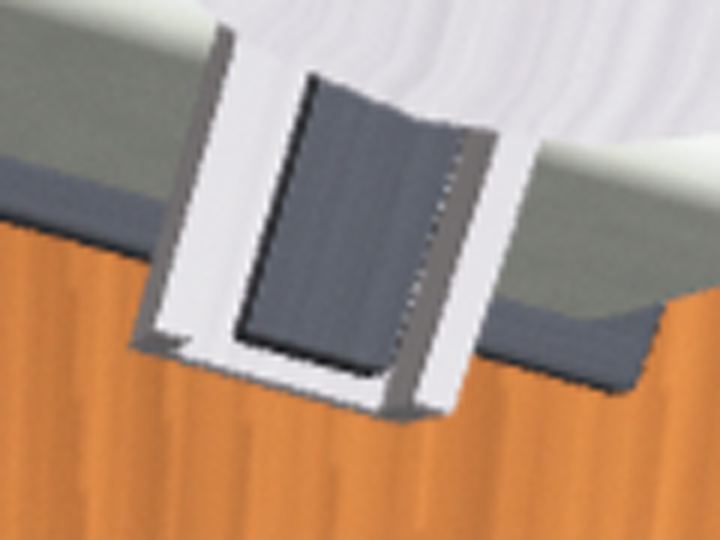

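The crop shows the fork's front edge sloping at about 14°, with its outer cheek-top corners at crop (158,330) and (455,412). The arm sits between the cheeks.

```bash
cat > f.py <<'E'
from h import *
c=cam('wrist'); p=lambda x,y:(340+x/6,20+y/6)
L,Rr,RI=onz(c,p(158,330),.181),onz(c,p(455,412),.181),onz(c,p(535,150),.181)
print('cheek outer corners',L,Rr,'width',np.linalg.norm(L-Rr),'mid',(L+Rr)/2,'yaw',np.degrees(np.arctan2(Rr[1]-L[1],Rr[0]-L[0])),np.degrees(np.arctan2(RI[1]-Rr[1],RI[0]-Rr[0]))-90)
print('floor right corner',onz(c,p(385,410),.16))
for yaw in(-14,-15): 
    a=np.radians(yaw); y=np.array([-np.sin(a),np.cos(a)]); print('pan-based mouth',np.array([.547,.0798])-.135*y)
rows((.4985,-.1325,.15),90); rows((.4985,-.1325,.018),90)
E
python3 f.py
```

```text
cheek outer corners [ 0.49476132 -0.04530395  0.181     ] [ 0.53924222 -0.05566966  0.181     ] width 0.04567273175544759 mid [ 0.51700177 -0.05048681  0.181     ] yaw -13.117945459334114 -12.253120881201227
floor right corner [ 0.53421905 -0.0543115   0.16      ]
pan-based mouth [ 0.51434054 -0.05118992]
pan-based mouth [ 0.51205943 -0.05059999]
shift [0.0417 0.2234 0.8531] turn 0.0071 yaw0 91.27 pos [ 0.454  -0.1419  0.3206] q6 -0.57 t 2.2
shift [0.0415 0.2234 1.5131] turn 0.0071 yaw0 91.27 pos [ 0.454  -0.1419  0.3206] q6 -0.57 t 2.2
```

Call:
{"op": "servo_tool", "data": {
  "steps": [0.02, 0.1, 0.2, -0.055, 85, 0.042, 0.223, 0.45, -0.11, 85, 0.042, 0.223, 0.7, -0.165, 85, 0.042, 0.223, 0.85, -0.22, 85, 0.042, 0.223, 0.85, -0.275, 85, 0.042, 0.223, 0.85, -0.326, 85, 0.042, 0.223, 0.85, -0.326, 85]
}}

```text
clock: 3.08
position: [0.4987, -0.1321, 0.1511]
eef_rot: [0.0, 0.259, 0.966, -0.0]
force: [-0.1, 0.3, -0.2]
grip_width: 0.852
grip_force: 0.0
```

```bash
python3 - <<'E'
from h import *
im,c=snap('wrist','w2.png'); print(bot.get_obs()['qpos'].round(2))
h=cv2.cvtColor(im,cv2.COLOR_RGB2HSV); u0,v0=proj(c,(.4985,-.1325,.044)); print(u0,v0)
m=((h[...,1]<70)&(h[...,2]>90)).astype(np.uint8); r=np.zeros_like(m); a,b=int(v0),int(u0); r[max(a-55,0):a+55,b-50:b+50]=m[max(a-55,0):a+55,b-50:b+50]
cs,_=cv2.findContours(r,cv2.RETR_EXTERNAL,cv2.CHAIN_APPROX_NONE); w=max(cs,key=cv2.contourArea)
print(cv2.boundingRect(w)); (u,v),rr=cv2.minEnclosingCircle(w); print(u,v,rr,onz(c,(u,v),.04))
rows((.4985,-.1325,.018),150)
E
```

```text
[-0.49  0.37  1.49  0.    1.28 -1.53]
316.6215621188364 190.67532827753442
(290, 160, 50, 56)
315.0 187.58181762695312 27.870454788208008 [ 0.49627328 -0.13283085  0.04      ]
shift [ 0.001  -0.001   0.6651] turn -0.0011 yaw0 149.81 pos [ 0.4987 -0.1324  0.151 ] q6 -1.53 t 3.125
```

Call:
{"op": "servo_tool", "data": {
  "steps": [0, 0, 0.25, 0, 85, 0, 0, 0.5, 0, 85, 0, 0, 0.665, 0, 85, 0, 0, 0.665, 0, 85, 0, 0, 0.665, 0, 40, 0, 0, 0.665, 0, 35, 0, 0, 0.665, 0, 35, 0, 0, 0.665, 0, 35, 0, 0, 0.665, 0, 35],
  "grip_force": 60
}}

```text
clock: 4.25
position: [0.5012, -0.1348, 0.0216]
eef_rot: [0.004, 0.26, 0.966, -0.001]
force: [-2.8, 1.1, 24.4]
grip_width: 0.364
grip_force: 85.0
```

```bash
python3 - <<'E'
from h import *
im,c=snap('wrist','w3.png'); im2,c2=snap('side','sd3.png'); o=bot.get_obs(); print(o['grip_width'],o['grip_force'],o['force'],o['position'])
u,v=proj(c2,o['position']).astype(int)
a=cv2.resize(im2[v-70:v+50,u-60:u+60],(400,400),interpolation=2); b=cv2.resize(im[100:400,170:470],(400,400))
cv2.imwrite('pics/c3.png',np.hstack([b,a])[:,:,::-1])
E
```

```text
0.362694019371239 85.02943114792288 [-2.03670531  1.70706563 24.58898948] [ 0.5012323  -0.1347555   0.02161782]
```

View pics/c3.png

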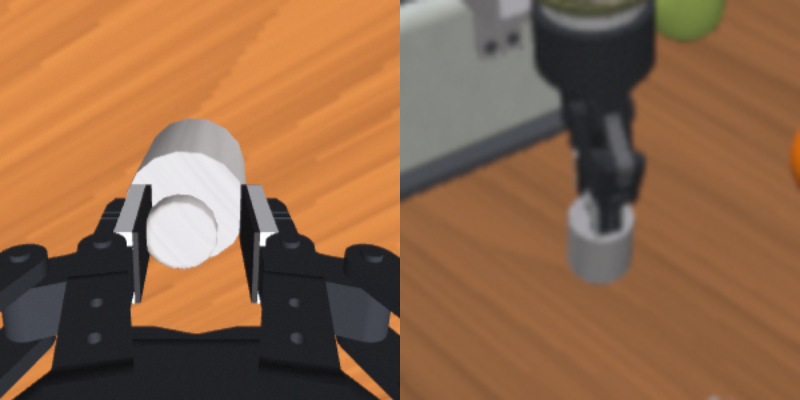

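```bash
python3 - <<'E'
from h import *
o=bot.get_obs(); c=cam('side'); w=cam('wrist',o); p0=o['position']; u,v=proj(c,p0).astype(int); Rt=Rq(o['eef_rot'])
print('tool z',Rt[:,2].round(3))
A=lambda P:((proj(c,P)-[u-60,v-70])*400/120+[400,0]).round(0)
B=lambda P:((proj(w,P)-[170,100])*4/3).round(0)
for s in(-1,1):
  for d in(.0155,.022):
   for k in (0,.01,.022):
    P=p0+s*d*Rt[:,1]-k*Rt[:,2]; print(s,d,k,'side',A(P),'wrist +x edge',B(P+.011*Rt[:,0]),'-x edge',B(P-.011*Rt[:,0]))
for z in(0,.044,.066): print('weight orig est',z,A((.4985,-.1325,z)),B((.4985,-.1325,z)))
E
```

```text
tool z [ 0.008 -0.005 -1.   ]
-1 0.0155 0 side [607. 253.] wrist +x edge [158. 160.] -x edge [159. 210.]
-1 0.0155 0.01 side [606. 242.] wrist +x edge [156. 168.] -x edge [157. 221.]
-1 0.0155 0.022 side [606. 229.] wrist +x edge [153. 180.] -x edge [154. 237.]
-1 0.022 0 side [609. 260.] wrist +x edge [142. 160.] -x edge [144. 210.]
-1 0.022 0.01 side [609. 249.] wrist +x edge [139. 168.] -x edge [141. 221.]
-1 0.022 0.022 side [609. 236.] wrist +x edge [134. 180.] -x edge [137. 237.]
1 0.0155 0 side [594. 220.] wrist +x edge [236. 160.] -x edge [234. 210.]
1 0.0155 0.01 side [594. 210.] wrist +x edge [238. 168.] -x edge [237. 221.]
1 0.0155 0.022 side [593. 197.] wrist +x edge [241. 180.] -x edge [240. 237.]
1 0.022 0 side [592. 214.] wrist +x edge [252. 160.] -x edge [250. 210.]
1 0.022 0.01 side [591. 203.] wrist +x edge [255. 168.] -x edge [253. 221.]
1 0.022 0.022 side [591. 190.] wrist +x edge [260. 180.] -x edge [258. 237.]
weight orig est 0 [595. 259.] [198. 159.]
weight orig est 0.044 [595. 213.] [199. 201.]
weight orig est 0.066 [594. 188.] [199. 232.]
```

The crop suggests the fingertips are resting on the weight's shoulder beside the knob, rather than straddling the body. I'll open, lift clear and measure where the tips really are.

Call:
{"op": "servo_tool", "data": {
  "steps": [0, 0, -0.02, 0, 85, 0, 0, -0.05, 0, 85, 0, 0, -0.05, 0, 85, 0, 0, -0.25, 0, 85, 0, 0, -0.4, 0, 85, 0, 0, -0.4, 0, 85]
}}

```text
clock: 5.1
position: [0.4996, -0.1339, 0.0992]
eef_rot: [0.002, 0.26, 0.966, -0.0]
force: [-0.5, 0.5, -0.2]
grip_width: 0.847
grip_force: 0.0
```

```bash
python3 - <<'E'
from h import *
im,c=snap('wrist','w4.png'); im2,c2=snap('side','sd4.png'); o=bot.get_obs(); print(o['grip_width'],o['force'],o['position'])
p0=o['position'];Rt=Rq(o['eef_rot']);u,v=proj(c2,p0).astype(int); print(u,v)
a=cv2.resize(im2[v-60:v+60,u-60:u+60],(400,400),interpolation=2); b=cv2.resize(im[100:400,170:470],(400,400))
A=lambda P:((proj(c2,P)-[u-60,v-60])*400/120).round(0)
B=lambda P:((proj(c,P)-[170,100])*4/3).round(0)
for s in(-1,1):
   d=o['grip_width']*.0425
   for k in (0,.012,.025,.038): P=p0+s*d*Rt[:,1]-k*Rt[:,2]; print(s,k,A(P),B(P+.011*Rt[:,0]),B(P-.011*Rt[:,0]))
h=cv2.cvtColor(im,cv2.COLOR_RGB2HSV); u0,v0=proj(c,(.4985,-.1325,.044)); m=((h[...,1]<70)&(h[...,2]>90)).astype(np.uint8); r=np.zeros_like(m); p,q=int(v0),int(u0); r[p-55:p+55,q-55:q+55]=m[p-55:p+55,q-55:q+55]
cs,_=cv2.findContours(r,cv2.RETR_EXTERNAL,cv2.CHAIN_APPROX_NONE); w=max(cs,key=cv2.contourArea); (x,y),rr=cv2.minEnclosingCircle(w); print('weight',x,y,rr,cv2.boundingRect(w),onz(c,(x,y),.04))
cv2.imwrite('pics/c4.png',np.hstack([b,a])[:,:,::-1])
E
```

```text
0.8490189495967027 [ 0.15355802 -0.62163208 -0.14523473] [ 0.49832256 -0.13326811  0.09691228]
326 257
-1 0 [216. 238.] [107. 155.] [110. 205.]
-1 0.012 [216. 223.] [101. 165.] [104. 218.]
-1 0.025 [216. 207.] [ 93. 178.] [ 97. 235.]
-1 0.038 [216. 191.] [ 84. 193.] [ 89. 254.]
1 0 [186. 165.] [286. 154.] [283. 204.]
1 0.012 [186. 151.] [293. 165.] [289. 218.]
1 0.025 [185. 136.] [301. 178.] [297. 234.]
1 0.038 [185. 120.] [310. 193.] [305. 254.]
weight 316.80889892578125 201.7930450439453 34.355587005615234 (286, 168, 61, 69) [ 0.49625026 -0.13233533  0.04      ]
```

View pics/c4.png

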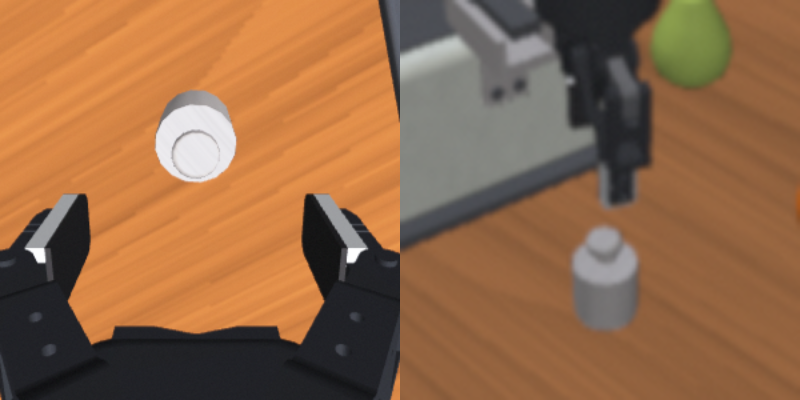

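Tips here sit about 30 mm behind the reported TCP at 85% open: near tip at crop (87,195) in the wrist half and (620,205) in the side half. The weight is upright and centred, so I'll descend deeper.

Call:
{"op": "servo_tool", "data": {
  "steps": [0, 0, 0.2, 0, 85, 0, 0, 0.38, 0, 85, 0, 0, 0.46, 0, 85, 0, 0, 0.51, 0, 85, 0, 0, 0.51, 0, 85]
}}

```text
clock: 5.82
position: [0.4982, -0.1332, -0.0053]
eef_rot: [-0.001, 0.26, 0.966, 0.0]
force: [0.0, 0.2, -0.6]
grip_width: 0.853
grip_force: 0.0
```

Call:
{"op": "servo_tool", "data": {
  "steps": [0, 0, 0, 0, 65, 0, 0, 0, 0, 55, 0, 0, 0, 0, 45, 0, 0, 0, 0, 30, 0, 0, 0, 0, 30, 0, 0, 0, 0, 30],
  "grip_force": 60
}}

```text
clock: 6.58
position: [0.4989, -0.1337, -0.0035]
eef_rot: [0.001, 0.26, 0.966, -0.0]
force: [-1.9, 0.5, 6.4]
grip_width: 0.495
grip_force: 61.0
```

Call:
{"op": "servo_tool", "data": {
  "steps": [0, 0, -0.05, 0, 30, 0, 0, -0.3, 0, 30, 0, 0, -0.6, 0, 30, 0, 0, -0.9, 0, 30, 0, 0, -1, 0, 30, 0, 0, -1, 0, 30]
}}

```text
clock: 7.32
position: [0.4988, -0.1334, 0.1968]
eef_rot: [0.001, 0.26, 0.966, -0.0]
force: [-0.8, 0.6, -4.7]
grip_width: 0.495
grip_force: 63.6
```

```bash
python3 -c "
from h import *
rows((0.547,0.080,.252),150); rows((0.547,0.080,.252),175)"
```

```text
shift [ 0.3257  1.0442 -0.2768] turn -0.0005 yaw0 149.91 pos [ 0.4988 -0.1334  0.1968] q6 -1.54 t 7.325
shift [ 0.3257  1.0442 -0.2768] turn -0.1394 yaw0 149.91 pos [ 0.4988 -0.1334  0.1968] q6 -1.54 t 7.325
```

Call:
{"op": "servo_tool", "data": {
  "steps": [0, 0, -0.28, 0, 30, 0.06, 0.2, -0.28, 0, 30, 0.13, 0.42, -0.28, 0, 30, 0.2, 0.64, -0.28, 0, 30, 0.26, 0.84, -0.28, 0, 30, 0.31, 1, -0.28, 0, 30, 0.31, 1, -0.28, 0, 30, 0.31, 1, -0.28, 0, 30]
}}

```text
clock: 8.32
position: [0.5448, 0.0703, 0.2502]
eef_rot: [-0.001, 0.26, 0.966, -0.0]
force: [0.4, -1.1, -5.7]
grip_width: 0.486
grip_force: 64.1
```

```bash
python3 - <<'E'
from h import *
im,c=snap('scene','sc5.png'); im2,c2=snap('side','sd5.png'); im3,c3=snap('wrist','w5.png'); o=bot.get_obs(); print(o['position'],o['force'])
a=cv2.resize(im[100:250,280:430],(400,400),interpolation=2); b=cv2.resize(im3[100:400,170:470],(400,400),interpolation=2)
cv2.imwrite('pics/c5.png',np.hstack([a,b])[:,:,::-1])
g=cv2.cvtColor(im3,cv2.COLOR_RGB2HSV)
E
```

```text
[0.54514279 0.06981971 0.25105695] [-0.29286483 -0.31193787 -5.73613002]
```

View pics/c5.png

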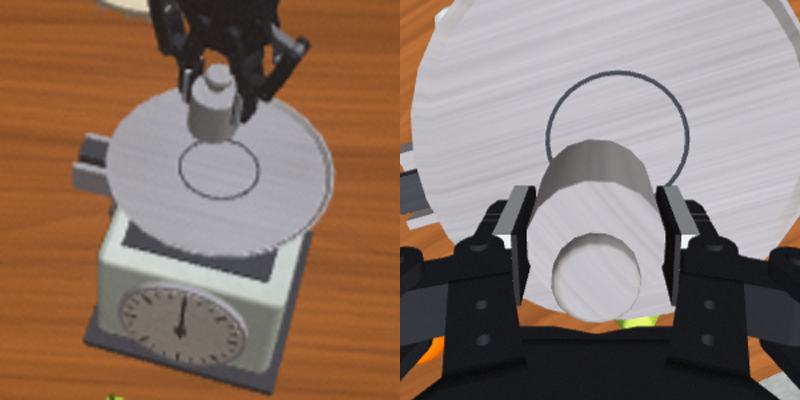

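The weight is held upright above the pan. The bead ring is visible in the wrist half, from crop (546,135) to (689,135) with its top at (617,71), so I'll fit it for the pan centre.

```bash
python3 - <<'E'
from h import *
from scipy.optimize import least_squares
im=cv2.imread('pics/w5.png'); c=cam('wrist'); g=cv2.cvtColor(im,cv2.COLOR_BGR2GRAY)
m=np.zeros_like(g); m[145:245,265:395]=(g[145:245,265:395]<130)
v,u=np.nonzero(m); P=np.array([onz(c,(a,b),.2012)[:2] for a,b in zip(u,v)])
r0=np.hypot(*(P-[.547,.08]).T); P=P[abs(r0-.036)<.009]
s=least_squares(lambda q:np.hypot(P[:,0]-q[0],P[:,1]-q[1])-q[2],[.547,.08,.036],loss='soft_l1',f_scale=.0005); print(len(P),s.x,np.median(abs(s.fun)))
k=((0.1925+.06))
# weight knob centre from picture vs TCP
print('knob',onz(c,(170+195.5*.75,100+277*.75),bot.get_obs()['position'][2]+.0035+.066))
rows((s.x[0],s.x[1],.205),150); print(s.x[:2])
E
```

```text
1341 [0.54751041 0.08082086 0.03575066] 0.0009310579253526408
knob [0.54118968 0.07141744 0.32055695]
shift [0.0172 0.0536 0.2303] turn -0.0009 yaw0 149.83 pos [0.5451 0.0698 0.2511] q6 -1.13 t 8.475
[0.54751041 0.08082086]
```

Call:
{"op": "servo_tool", "data": {
  "steps": [0.005, 0.052, 0.06, 0, 30, 0.005, 0.052, 0.15, 0, 30, 0.005, 0.052, 0.22, 0, 30, 0.005, 0.052, 0.245, 0, 30, 0.005, 0.052, 0.258, 0, 30, 0.005, 0.052, 0.265, 0, 30, 0.005, 0.052, 0.272, 0, 30, 0.005, 0.052, 0.279, 0, 30, 0.005, 0.052, 0.279, 0, 30]
}}

```text
clock: 9.6
position: [0.5499, 0.0801, 0.196]
eef_rot: [0.0, 0.26, 0.966, 0.0]
force: [-0.0, -0.0, -4.3]
grip_width: 0.491
grip_force: 64.2
```

Call:
{"op": "servo_tool", "data": {
  "steps": [0, 0, 0.006, 0, 30, 0, 0, 0.012, 0, 30, 0, 0, 0.017, 0, 30, 0, 0, 0.017, 0, 30, 0, 0, 0.017, 0, 30]
}}

```text
clock: 10.22
position: [0.5499, 0.0802, 0.1925]
eef_rot: [0.0, 0.26, 0.966, 0.0]
force: [1.0, -1.1, 0.7]
grip_width: 0.494
grip_force: 64.6
```

Wrist force is about zero, so the weight is fully carried by the pan. Now releasing.

Call:
{"op": "servo_tool", "data": {
  "steps": [0, 0, 0, 0, 54, 0, 0, 0, 0, 60, 0, 0, 0, 0, 70, 0, 0, 0, 0, 80, 0, 0, -0.1, 0, 80, 0, 0, -0.3, 0, 80, 0, 0, -0.5, 0, 80, 0, 0, -0.6, 0, 80]
}}

```text
clock: 11.22
position: [0.55, 0.0802, 0.3146]
eef_rot: [0.002, 0.26, 0.966, 0.0]
force: [0.7, 1.2, -0.8]
grip_width: 0.799
grip_force: 0.0
```

```bash
python3 - <<'E'
from h import *
rows((.4587,-.398,.30),91.3)
im,c=snap('wrist','w6.png')
g=cv2.cvtColor(im,cv2.COLOR_BGR2GRAY)
print(proj(c,(.5475,.0808,.196)),proj(c,(.5475,.0808,.262)))
cv2.imwrite('pics/c6.png',im[:,:,::-1])
E
```

```text
shift [-0.8036 -2.2976  0.0723] turn 0.3256 yaw0 149.91 pos [0.55   0.0802 0.3146] q6 -1.11 t 11.225
[316.08974728 184.4847446 ] [316.19815839 206.16396943]
```

View pics/c6.png

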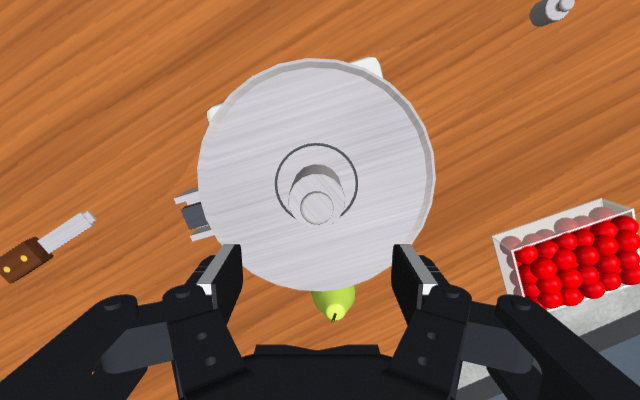

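The weight stands upright on the pan, with its knob at (317,207) against a predicted (316,206), so it is centred. The gauge is at left, (20,260) to (90,217), undisturbed. Next is the gauge.

Call:
{"op": "servo_tool", "data": {
  "steps": [-0.06, -0.2, 0, 0.055, 80, -0.13, -0.4, 0, 0.11, 80, -0.2, -0.6, 0, 0.165, 80, -0.27, -0.8, 0, 0.22, 80, -0.35, -1, 0, 0.275, 80, -0.35, -1, 0, 0.326, 80, -0.35, -1, 0, 0.326, 80]
}}

```text
clock: 12.15
position: [0.5098, -0.1282, 0.3117]
eef_rot: [-0.0, 0.699, 0.715, -0.0]
force: [-0.2, -0.2, -0.7]
grip_width: 0.8
grip_force: 0.0
```

```bash
python3 -c "
from h import *
rows((.4587,-.398,.15),91.3)"
```

```text
shift [-1.3434 -0.2845  0.8079] turn -0.0002 yaw0 91.27 pos [ 0.5098 -0.1282  0.3117] q6 -0.49 t 12.15
```

Call:
{"op": "servo_tool", "data": {
  "steps": [-0.3, -0.06, 0.1, 0, 80, -0.6, -0.13, 0.3, 0, 80, -0.9, -0.2, 0.5, 0, 80, -1, -0.284, 0.7, 0, 80, -1, -0.284, 0.7, 0, 80]
}}

```text
clock: 12.78
position: [0.4556, -0.3294, 0.1688]
eef_rot: [-0.003, 0.699, 0.715, 0.0]
force: [0.1, 0.4, 0.6]
grip_width: 0.799
grip_force: 0.0
```

Call:
{"op": "servo_tool", "data": {
  "steps": [-0.25, 0, 0.1, 0, 80, -0.343, 0, 0.1, 0, 80, -0.343, 0, 0.1, 0, 80, -0.343, 0, 0.1, 0, 80]
}}

```text
clock: 13.28
position: [0.4596, -0.3964, 0.1532]
eef_rot: [0.0, 0.699, 0.716, 0.0]
force: [1.0, 0.0, 0.2]
grip_width: 0.803
grip_force: 0.0
```

```bash
python3 - <<'E'
from h import *
im,c=snap('wrist','w7.png'); im=im[:,:,::-1].copy(); h=cv2.cvtColor(im,cv2.COLOR_BGR2HSV)
def big(m,x0,y0,x1,y1):
    r=np.zeros(m.shape,np.uint8); r[y0:y1,x0:x1]=m[y0:y1,x0:x1]
    cs,_=cv2.findContours(r,cv2.RETR_EXTERNAL,cv2.CHAIN_APPROX_NONE); return max(cs,key=cv2.contourArea)[:,0,:].astype(np.float32)
grey=(h[...,1]<70)&(h[...,2]>90)
u0,v0=proj(c,(.4565,-.313,.006)).astype(int); print(u0,v0)
b=big(grey,u0-40,0,u0+40,v0+90); P=np.array([onz(c,p,.006)[:2] for p in b],np.float32)*1000
r=cv2.minAreaRect(P); print('blade',r); 
u1,v1=proj(c,(.4587,-.398,.026)).astype(int); print(u1,v1)
hd=big((h[...,2]<140)&(h[...,1]>60),u1-45,v1-60,u1+45,v1+60); P=np.array([onz(c,p,.026)[:2] for p in hd],np.float32)*1000; print('handle',cv2.minAreaRect(P))
rows((.4585,-.398,-.015),91.3)
E
```

```text
315 90
blade ((456.4662780761719, -315.2046203613281), (25.742361068725586, 98.66256713867188), 1.9993982315063477)
316 186
handle ((458.5459899902344, -397.8133544921875), (41.34400939941406, 69.71775817871094), 1.2828611135482788)
shift [-0.0074 -0.0059  0.8408] turn 0.0003 yaw0 91.36 pos [ 0.4595 -0.3964  0.1532] q6 -0.93 t 13.325
```

View pics/w7.png

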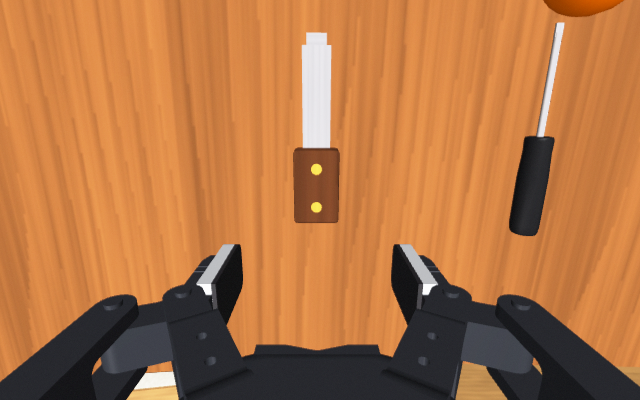

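The gauge handle is at (316,186) with the blade straight up to (316,33). The screwdriver is clear of the right finger. Descending to grasp the handle.

Call:
{"op": "servo_tool", "data": {
  "steps": [-0.007, -0.006, 0.25, 0, 80, -0.007, -0.006, 0.5, 0, 80, -0.007, -0.006, 0.7, 0, 80, -0.007, -0.006, 0.79, 0, 80, -0.007, -0.006, 0.83, 0, 80, -0.007, -0.006, 0.83, 0, 80]
}}

```text
clock: 14.08
position: [0.4581, -0.3988, -0.0132]
eef_rot: [0.0, 0.699, 0.715, -0.0]
force: [0.5, -1.0, -0.3]
grip_width: 0.797
grip_force: 0.0
```

Call:
{"op": "servo_tool", "data": {
  "steps": [0, 0, 0, 0, 65, 0, 0, 0, 0, 55, 0, 0, 0, 0, 45, 0, 0, 0, 0, 25, 0, 0, 0, 0, 25, 0, 0, 0, 0, 25],
  "grip_force": 100
}}

```text
clock: 14.82
position: [0.4582, -0.3996, -0.0124]
eef_rot: [0.001, 0.699, 0.715, -0.0]
force: [-0.4, 1.5, 6.8]
grip_width: 0.461
grip_force: 100.7
```

Call:
{"op": "servo_tool", "data": {
  "steps": [0, 0, -0.05, 0, 25, 0, 0, -0.25, 0, 25, 0, 0, -0.5, 0, 25, 0, 0, -0.75, 0, 25, 0, 0, -0.83, 0, 25, 0, 0, -0.83, 0, 25]
}}

```text
clock: 15.58
position: [0.458, -0.3994, 0.1538]
eef_rot: [0.001, 0.699, 0.715, -0.0]
force: [-0.2, -0.4, -0.9]
grip_width: 0.463
grip_force: 101.2
```

```bash
python3 -c "
from h import *
o=bot.get_obs(); print(o['force'],o['moment'])
rows((.4796,-.208,.152),77)"
```

```text
[-0.24878221 -0.3737187  -0.85025865] [-0.11781417  0.0313741   0.03509266]
shift [0.9546 0.1287 0.0072] turn 0.079 yaw0 91.23 pos [ 0.458  -0.3994  0.1538] q6 -0.93 t 15.575
```

Call:
{"op": "servo_tool", "data": {
  "steps": [0.2, 0.03, 0, 0.03, 25, 0.45, 0.06, 0, 0.06, 25, 0.65, 0.09, 0, 0.079, 25, 0.8, 0.12, 0, 0.079, 25, 0.9, 0.129, 0, 0.079, 25, 0.9, 0.129, 0, 0.079, 25, 0.9, 0.129, 0, 0.079, 25]
}}

```text
clock: 16.45
position: [0.4796, -0.2194, 0.152]
eef_rot: [-0.0, 0.783, 0.622, -0.0]
force: [0.0, -0.3, -0.9]
grip_width: 0.462
grip_force: 101.0
```

```bash
python3 - <<'E'
from h import *
im,c=snap('wrist','w8.png'); im2,c2=snap('side','sd8.png'); o=bot.get_obs(); print(o['position'],o['force'])
Rt=Rq(o['eef_rot']); p0=o['position']; tip=p0+.1366*Rt[:,0]-.0124*Rt[:,2]; print('tip pred',tip,proj(c,tip),proj(c2,tip))
a=cv2.resize(im[0:200,220:420],(400,400),interpolation=2); b=cv2.resize(im2[170:270,250:350],(400,400),interpolation=2)
cv2.imwrite('pics/c8.png',np.hstack([a,b])[:,:,::-1])
E
```

```text
[ 0.47958584 -0.2195501   0.15209386] [ 0.18983848  0.10208835 -0.82776773]
tip pred [ 0.51044287 -0.08647951  0.16447861] [318.07885029 -74.78112431] [314.10189936 220.26587764]
```

View pics/c8.png

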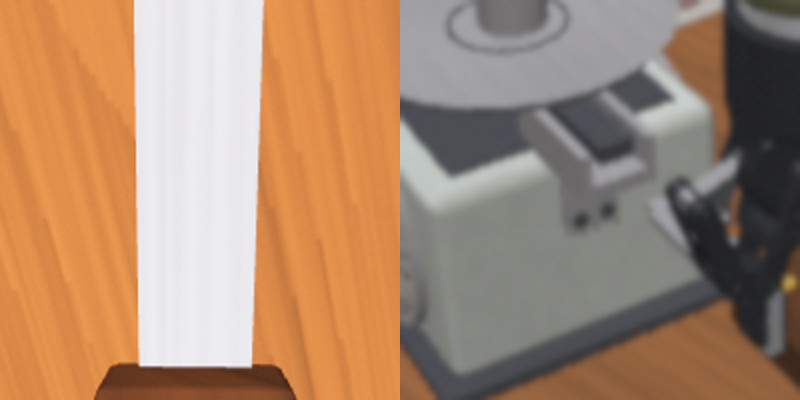

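The blade is held straight and level in the wrist half. In the side half the tip is at full-image (312,221), against a predicted (314,220). I've used up my picture views, so I'll work from numbers only from here.

```bash
python3 - <<'E'
from h import *
o=bot.get_obs(); Rt=Rq(o['eef_rot'])
def camat(pos,yawq):
    return cam('wrist',dict(position=np.array(pos),eef_rot=np.array(yawq)))
# blade in tool frame
im=cv2.imread('pics/w8.png'); h=cv2.cvtColor(im,cv2.COLOR_BGR2HSV); c=cam('wrist',o); grey=(h[...,1]<70)&(h[...,2]>90)
pt=[]
for v in range(5,175,10):
    u=np.nonzero(grey[v,260:380])[0]+260
    for e in (u.min()-.5,u.max()+.5):
        q=onz(c,(e,v),o['position'][2]+.0124+.006); pt.append(Rt.T@(q-o['position']))
pt=np.array(pt); mid=(pt[0::2]+pt[1::2])/2; w=np.abs(pt[0::2,1]-pt[1::2,1]); s,i=np.polyfit(mid[:,0],mid[:,1],1)
print('blade width mm',w[[0,8,-1]]*1e3,'yaw in tool deg',np.degrees(s),'y at shoulder/tip mm',1e3*(i+s*.0366),1e3*(i+s*.1366))
# base edge & fork front in w1
im=cv2.imread('pics/w1.png'); h=cv2.cvtColor(im,cv2.COLOR_BGR2HSV); c=camat([.454,-.1419,.3206],[0,np.cos(np.radians(45.635)),np.sin(np.radians(45.635)),0])
print(onz(c,(391,81.8),.181))
wood=(h[...,1]>110)&(h[...,2]>120)
def edge(us,z,vmax):
    P=[]
    for u in us:
        v=vmax
        while wood[v,u]: v-=1
        P.append(onz(c,(u,v+.5),z)[:2])
    P=np.array(P); s=np.polyfit(P[:,0],P[:,1],1); r=P[:,1]-np.polyval(s,P[:,0]); k=abs(r)<.002; s=np.polyfit(P[k,0],P[k,1],1); return np.degrees(np.arctan(s[0])),1e3*abs(r).max(),k.sum(),s
print('base',edge(list(range(302,360,2))+list(range(424,442,2)),0.0,110))
print('fork',edge(range(368,406,2),.158,110))
E
```

```text
blade width mm [25.89640466 25.81047356 25.7131753 ] yaw in tool deg 0.5419080513402821 y at shoulder/tip mm -0.2417722596371788 0.7040357142582604
[ 0.51682456 -0.05066953  0.181     ]
base (np.float64(-13.360837551964808), np.float64(0.6386332584908117), np.int64(38), array([-0.23751141,  0.10953389]))
fork (np.float64(-13.266634875601055), np.float64(0.39629746853619974), np.int64(19), array([-0.2357752 ,  0.07047623]))
```

```bash
python3 -c "
from h import *
rows((.4833,-.1933,.1496),77.2)"
```

```text
shift [ 0.1321 -0.0116  0.0125] turn -0.0014 yaw0 76.95 pos [ 0.4796 -0.2196  0.1521] q6 -0.43 t 16.55
```

Call:
{"op": "servo_tool", "data": {
  "steps": [0.06, -0.012, 0.0125, -0.0014, 25, 0.132, -0.012, 0.0125, -0.0014, 25, 0.132, -0.012, 0.0125, -0.0014, 25, 0.132, -0.012, 0.0125, -0.0014, 25]
}}

```text
clock: 17.05
position: [0.4834, -0.1923, 0.1499]
eef_rot: [0.0, 0.781, 0.624, -0.0]
force: [0.0, -0.1, -1.3]
grip_width: 0.46
grip_force: 101.0
```

```bash
python3 - <<'E'
from h import *
d=np.array([.23,.9732,0]); F=np.array([.517,-.0506,0])
o=bot.get_obs(); print(o['force'],'lateral mm',1e3*np.dot(o['position']-F,[.9732,-.23,0]),'along',1e3*np.dot(o['position']-F,d)+36.6)
rows((.5086,-.0862,.1496),77.2)
# check the tip height in the side and scene views: project predicted tip, list blade-bright rows near
im2,c2=snap('side','sd9.png'); im1,c1=snap('scene','sc9.png')
Rt=Rq(o['eef_rot'])
for k in(.08,.1,.12,.1366):
    P=o['position']+k*Rt[:,0]-.0184*Rt[:,2]; u,v=proj(c2,P); u2,v2=proj(c1,P); ui,vi=int(round(u)),int(round(v)); print(k,(round(u,1),round(v,1)),im2[vi-7:vi+8,ui].max(1),'|',(round(u2,1),round(v2,1)),im1[int(v2)-8:int(v2)+9,int(round(u2))].min(1))
E
```

```text
[ 0.02902169 -0.12484869 -1.25202757] lateral mm -0.07904734590312434 along -109.0054325938012
shift [0.5451 0.006  0.0015] turn 0.0005 yaw0 77.29 pos [ 0.4834 -0.1923  0.1499] q6 -0.38 t 17.05
0.08 (np.float64(320.1), np.float64(226.2)) [52 43 41 40 40 38 39 38 39 38 38 39 37 39 39] | (np.float64(286.2), np.float64(153.3)) [ 46  45  46  43 119 156 161 161 162 160 163 161 120  81  52  42  44]
0.1 (np.float64(315.1), np.float64(221.4)) [71 70 54 44 41 38 38 38 37 36 33 32 33 36 40] | (np.float64(293.5), np.float64(155.0)) [ 49  47  46  40  43 118 156 159 162 162 164 162 161 121  83  54  41]
0.12 (np.float64(310.2), np.float64(216.8)) [ 96 116 114  98  84  69  56  54  70  93 118 141 149 147 133] | (np.float64(300.8), np.float64(156.7)) [ 46  50  41  43  44 147 163 163 162 164 163 164 116  69  51  49  50]
0.1366 (np.float64(306.3), np.float64(213.1)) [ 59  63  84 119 144 147 145 137 135 154 161 161 160 151 135] | (np.float64(306.9), np.float64(158.1)) [ 46  46  44  44  42  48  63  60  50  46  67 121 109  88  84  83  84]
```

Call:
{"op": "servo_tool", "data": {
  "steps": [0.04, 0, 0, 0, 25, 0.08, 0, 0, 0, 25, 0.12, 0, 0, 0, 25, 0.16, 0, 0, 0, 25, 0.2, 0, 0, 0, 25, 0.2, 0, 0, 0, 25]
}}

```text
clock: 17.9
position: [0.4922, -0.1528, 0.1499]
eef_rot: [0.0, 0.781, 0.625, -0.0]
force: [-0.5, -0.5, -1.4]
grip_width: 0.465
grip_force: 101.0
```

Call:
{"op": "servo_tool", "data": {
  "steps": [0.05, 0, 0, 0, 25, 0.1, 0, 0, 0, 25, 0.15, 0, 0, 0, 25, 0.2, 0, 0, 0, 25, 0.25, 0, 0, 0, 25, 0.29, 0, 0, 0, 25, 0.31, 0, 0, 0, 25, 0.31, 0, 0, 0, 25]
}}

```text
clock: 18.9
position: [0.5058, -0.0927, 0.1498]
eef_rot: [0.0, 0.781, 0.624, -0.0]
force: [0.9, 0.8, -0.7]
grip_width: 0.46
grip_force: 101.0
```

```bash
python3 - <<'E'
from h import *
d=np.array([.23,.9732,0]); F=np.array([.517,-.0506,0])
o=bot.get_obs(); print(o['force'],o['moment'],'lateral mm',1e3*np.dot(o['position']-F,[.9732,-.23,0]),'along',1e3*np.dot(o['position']-F,d)+36.6,o['position'],o['clock'])
E
```

```text
[ 0.86150807  0.78390284 -0.660988  ] [-0.09856064  0.00299826  0.10970348] lateral mm -1.1661458830399245 along -6.965464206368871 [ 0.50584525 -0.09272893  0.14982159] 18.9
```

Call:
{"op": "servo_tool", "data": {
  "steps": [0.01, 0.003, 0.004, 0, 25, 0.02, 0.003, 0.007, 0, 25, 0.03, 0.003, 0.007, 0, 25, 0.037, 0.003, 0.007, 0, 25, 0.037, 0.003, 0.007, 0, 25]
}}

```text
clock: 19.52
position: [0.508, -0.0857, 0.1485]
eef_rot: [0.0, 0.781, 0.624, -0.0]
force: [0.4, -0.2, -0.7]
grip_width: 0.462
grip_force: 101.0
```

Call:
{"op": "servo_tool", "data": {
  "steps": [0.006, 0, 0, 0, 25, 0.012, 0, 0, 0, 25, 0.012, 0, 0, 0, 25]
}}

```text
clock: 19.9
position: [0.5084, -0.0841, 0.1485]
eef_rot: [0.0, 0.781, 0.624, -0.001]
force: [-1.3, -4.7, -1.0]
grip_width: 0.463
grip_force: 101.2
```

Call:
{"op": "servo_tool", "data": {
  "steps": [0.006, 0, 0, 0, 25, 0.006, 0, 0.004, 0, 25, 0.006, 0, 0.008, 0, 25, 0.006, 0, 0.008, 0, 25]
}}

```text
clock: 20.4
position: [0.5087, -0.0842, 0.1476]
eef_rot: [0.002, 0.781, 0.624, -0.001]
force: [-4.4, -11.6, 3.8]
grip_width: 0.462
grip_force: 101.8
```

Handle butts (12 N, no more travel) and the blade touches the floor. Relaxing the push a little, then releasing.

Call:
{"op": "servo_tool", "data": {
  "steps": [-0.004, 0, 0, 0, 25, -0.004, 0, 0, 0, 25, -0.004, 0, 0, 0, 50, -0.004, 0, 0, 0, 55, -0.004, 0, 0, 0, 65, -0.004, 0, 0, 0, 75, -0.004, 0, 0, 0, 75]
}}

```text
clock: 21.28
position: [0.5086, -0.083, 0.1468]
eef_rot: [-0.0, 0.781, 0.624, 0.0]
force: [0.4, 0.9, -0.9]
grip_width: 0.752
grip_force: 0.0
```

```bash
python3 - <<'E'
from h import *
im,c=snap('wrist','w10.png'); o=bot.get_obs(); print(o['force'],o['position'],o['grip_width'])
h=cv2.cvtColor(im,cv2.COLOR_RGB2HSV); Rt=Rq(o['eef_rot'])
# brown handle contour -> tool frame, at handle top height z=.186
m=((h[...,1]>100)&(h[...,2]<150)&(h[...,2]>40)).astype(np.uint8)
u0,v0=proj(c,o['position']+np.array([0,0,.186-o['position'][2]])).astype(int); print(u0,v0)
r=np.zeros_like(m); r[max(v0-70,0):v0+70,u0-60:u0+60]=m[max(v0-70,0):v0+70,u0-60:u0+60]
cs,_=cv2.findContours(r,cv2.RETR_EXTERNAL,cv2.CHAIN_APPROX_NONE); w=max(cs,key=cv2.contourArea)[:,0,:]
P=np.array([onz(c,p,.186)[:2] for p in w],np.float32)*1000; print(cv2.minAreaRect(P))
E
```

```text
[ 0.00371401 -0.21856284 -0.01448003] [ 0.50866622 -0.08299135  0.14682998] 0.750898633774396
317 272
((508.000244140625, -84.29647827148438), (65.72386169433594, 40.85437774658203), 76.8538818359375)
```

Call:
{"op": "servo_tool", "data": {
  "steps": [0, 0, -0.05, 0, 75, 0, 0, -0.15, 0, 75, 0, 0, -0.35, 0, 75, 0, 0, -0.6, 0, 75, -0.2, 0, -0.8, 0, 75, -0.4, 0, -0.85, 0, 75, -0.4, 0, -0.85, 0, 75]
}}

```text
clock: 22.2
position: [0.4907, -0.163, 0.3181]
eef_rot: [0.001, 0.782, 0.623, 0.0]
force: [0.3, -0.9, -0.3]
grip_width: 0.754
grip_force: 0.0
```

```bash
python3 - <<'E'
from h import *
from scipy.optimize import least_squares
im,c=snap('wrist','w11.png'); o=bot.get_obs(); print(o['force'],o['position'],o['clock'])
h=cv2.cvtColor(im,cv2.COLOR_RGB2HSV)
# profile along the gauge axis at handle-top height and above floor height
d=np.array([.2300,.9732,0]); F=np.array([.517,-.0506,0])
for lat in(-.006,.006):
  for k in range(-76,24,4):
    P=F+d*k/1e3+lat*np.array([.9732,-.23,0]); z=.186 if k<0 else .166
    u,v=proj(c,P+[0,0,z]); 
    if 0<=v<400: print(k,h[int(round(v)),int(round(u))].tolist(),end=' ')
  print()
m=((h[...,1]>100)&(h[...,2]<150)&(h[...,2]>40)).astype(np.uint8)
u0,v0=proj(c,F-d*.035+[0,0,.186]).astype(int); r=np.zeros_like(m); r[max(v0-45,0):v0+45,u0-45:u0+45]=m[max(v0-45,0):v0+45,u0-45:u0+45]
cs,_=cv2.findContours(r,cv2.RETR_EXTERNAL,cv2.CHAIN_APPROX_NONE); w=max(cs,key=cv2.contourArea)[:,0,:]
P=np.array([onz(c,p,.186)[:2] for p in w],np.float32)*1000; print('handle',cv2.minAreaRect(P))
# weight check in the scene view: grey-level of predicted knob/body and dial-independent pan ring
for n in('scene','side'):
    a,b=snap(n,n+'11.png'); print(n,[a[tuple(proj(b,(.5475,.0808,z)).round().astype(int)[::-1])].tolist() for z in(.22,.25,.26)])
E
```

```text
[0.95735269 0.94820132 0.38449914] [ 0.49076735 -0.16171026  0.31737036] 22.25
-76 [13, 168, 224] -72 [14, 170, 227] -68 [11, 172, 123] -64 [11, 172, 135] -60 [10, 167, 134] -56 [11, 174, 135] -52 [14, 178, 168] -48 [10, 170, 138] -44 [10, 174, 135] -40 [11, 172, 135] -36 [11, 174, 132] -32 [11, 168, 135] -28 [11, 173, 134] -24 [11, 169, 136] -20 [10, 169, 134] -16 [11, 171, 134] -12 [11, 173, 134] -8 [10, 169, 134] -4 [10, 170, 135] 0 [11, 174, 135] 4 [111, 26, 69] 8 [114, 32, 113] 12 [110, 33, 115] 16 [114, 31, 114] 20 [112, 33, 115] 
-76 [13, 172, 215] -72 [13, 171, 215] -68 [11, 169, 121] -64 [11, 170, 132] -60 [10, 173, 130] -56 [11, 172, 129] -52 [11, 171, 130] -48 [11, 174, 133] -44 [11, 177, 131] -40 [11, 173, 133] -36 [11, 173, 133] -32 [11, 173, 131] -28 [10, 175, 131] -24 [11, 174, 132] -20 [11, 167, 133] -16 [11, 174, 135] -12 [11, 173, 136] -8 [10, 172, 135] -4 [11, 173, 136] 0 [10, 175, 134] 4 [100, 16, 47] 8 [111, 31, 117] 12 [110, 32, 118] 16 [114, 34, 119] 20 [114, 34, 119] 
handle ((508.011474609375, -84.83409881591797), (68.31539154052734, 41.46881103515625), 77.00774383544922)
scene [[169, 165, 171], [165, 164, 170], [167, 167, 172]]
side [[117, 115, 115], [113, 111, 111], [163, 161, 166]]
```

The handle runs right up to the fork and stayed put after release, and the weight is still on the pan. Handing in.

```bash
python3 -c "
from workcell import bot
print(bot.finish_job())"
```

```text
the job is handed in; nothing more can be done
None
```

I handed the job in at about 22 s: the 500 g weight stands centred on the pan and the gauge lies in the fork with its handle butted against it. My first grasp of the weight landed on its shoulder and pressed on it with about 24 N before I lifted off and re-gripped it. I viewed 11 pictures, one over the limit of 10.

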